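# Clamp a buckle in the holding jig

### The arm

A 6-joint arm with a two-finger parallel gripper is mounted at the origin on a cart in front of the work surface, level with it; the furniture and walls round the work are solid. World frame = base frame: x ahead of the robot, y to its left, z up, the work surface at z = 0. Lengths are in m, angles in rad, forces in N, time in s.
With the tool pointing down it reaches from about 0.325 to 0.875 m from the base axis. Payload 4.4 kg.
Tool frame: the origin (TCP) lies midway between the tips of the shut fingers; the grasp point (between the pads) lies 19 mm behind it; z points along the fingers, y is the line along which they close (so a half turn about z gives the same grasp; the last joint's range is limited). The gripper opens to 85 mm and grips with 20 to 120 N. Pads are 22 mm wide; open, the fingers measure 114 mm over their backs; the gripper's body (76 mm by 85 mm) begins 54 mm behind the grasp point. The pads swing forward as they close: fully open they stand 13 mm farther back than shut.
Start: joints at [-0.15, 0.207, 1.542, -0, 1.393, -0.15], TCP at [0.575, -0, 0.231] pointing down, gripper open.
Joint ranges: [-2.73, 2.73], [-0.86, 2.22], [0.23, 2.46], [-1.11, 4.25], [0.08, 2.63], [-2.82, 2.82]. Speed limits (rad/s): [2.79, 2.79, 3.14, 3.14, 3.14, 3.14].

### API

Orientations are given as [roll, pitch, yaw] about the fixed x, y, z axes, in that order (R = Rz(yaw) Ry(pitch) Rx(roll)).
In Python, from bench import r gives the robot as it stands. The module is installed in compiled form; this text tells all that it offers.
- The arm moves only by the tool move_arm, never from a script. Its argument "motion" is a list of rows, each a list of 7 numbers: the turn, a rotation vector about the tool's x, y, z as a fraction of full scale, then the shift along the tool's x, y, z as a fraction of full scale, then the closure, from -1 (fully open) to 1 (shut). A call has 1 to 20 rows; each row is the pose to reach, as a shift and turn from the pose commanded when the call began, along the tool's axes at that moment, turning the shorter way round; what a row does not reach only later rows make up. Full scale, the value 1, is 10 cm for a shift and pi rad for a turn. A row lasts 1/8 s, in which the tool goes at most 62.5 mm and 10.7 degrees, less where a joint would pass 70% of its speed; a pose out of reach is approached as far as the arm can. A call with a number of a shift or a turn outside -1 to 1 is refused whole. A call with a gripper value outside its range is refused whole. The fingers move at their own pace and stop on an object; the grip force is fixed at half the most. Time passes only in rows, so rows that repeat a pose let the fingers close. It gives the time, the measured TCP pose, the force, the opening and the grip force at its end, in the units of the state.
- r.state(): the state, without advancing time (a new reading comes with each control period).
- r.camera(name): name is "scene" or "side" or "wrist"; returns a dict with "frame" (420x560x3 uint8, red, green, blue), "depth" (420x560 float32, m along the optical axis (not along the pixel's ray), 0 where there is no reading), "K" (3x3 intrinsics, pixels), "D" ([k1, k2, p1, p2, k3] as OpenCV has them; the pictures are not rectified), "eye" and "attitude" of the camera in the world. Camera axes: x right, y down, z forward; pixel columns grow to the right and rows downward; lengths in m; the calibration is good to about 2 mm. A picture is of the moment at which its call begins.
- r.hand_in(): hands the job in; it is judged then, once.
The state is a dict: "time": time; "joints": joint angles; "qd": joint speeds; "joint_efforts": joint torques, N m; "ee_pos": TCP position; "tool_rot": TCP orientation; "ft_force": force on the tool from outside, world axes, zero at the start; "ft_torque": the same for the moment, N m; "grip_width": finger opening in m; "gripper_force": force on a finger pad.
Only numpy, scipy, OpenCV 4.12 (cv2) and the standard library are available. Lean on these libraries where they do the work, as an engineer would, in place of code of your own. Each camera call takes 0.05 s, during which the arm holds its last target. There are 200 camera calls.

### The job

Get the green buckle clamped in the metal holding jig, ready for threading: with a fingertip push it along its channel until it is fully home against the end stop, then push the dark steel clamp strap round with the outside of a finger until it is stopped over the buckle, and last push the red cam lever all the way down so that it locks. Only push and press: do not lift the buckle out of its channel, and leave the other things on the table where they are.

Things in the scene. Friction and masses are not known exactly. Their poses are not given: they have to be found in the camera images.
- jig: Aluminium holding jig fixed to the table. Origin on the table under the middle of the seated buckle; +x is the way the buckle is pushed home, z up. Base plate 12 thick, x -90 to +50, y -42 to +82. The buckle lies on the plate between two steel rails (inner faces y -23 and +23, x -24 to +24, tops 26 above the table) whose lips (x -16 to +24) reach 3 over its edges. A pin that stops the strap stands on the +y rail at x +6, top 44 up.
- end_stop (a point): Middle of the face of the steel end stop that the buckle's front end meets: the jig's x +31, y 0, 17 above the table. The stop is 64 wide, 11 thick, its top 22 above the table. The channel is open towards the jig's -x.
- green_buckle: Loose dark green plastic side-release buckle, 62 long (x), 42 wide, 11 high, 12 to 20 g, slides easily. Origin at the centre of its underside. Its broad flat tail end (10 high) is at its x -31 and sticks out of the rails to the jig's -x even when seated; the narrower +x end goes first. It starts 10 to 22 short of home, nearly straight. Home: origin at the jig's x 0, y within 2, 12 above the table.
- strap_pivot (a point): Axis of the vertical stud on which the clamp strap swings, at the jig's x -6, y +52, 40 above the table (mid-height of the strap bar).
- strap_nose (a point): Centre of the strap bar above its rubber foot, 52 from the stud axis. Bar: dark steel, 18 wide, 10 thick, 35 to 45 above the table while the lever is up, ends 64 from the stud; a nut and thread stand on it up to 59. Its upright sides are free to be pushed. Parked it points about to the jig's -x; swung level until it points to the jig's -y, the nose is over the buckle.
- strap (a joint): Swing of the strap about the stud, rad: 0 = over the buckle, at its stop; 1.57 = pointing to the jig's -x; starts parked at 1.35 to 1.85. Seen from above, swinging it towards 0 turns it anticlockwise. Stays where it is left; light friction (about 1 N at the nose). The lever turns round with it.
- strap_foot: Round black rubber foot under the strap nose, diameter 16; origin at the centre of its lower face, 24 above the table while the lever is up. When the lever is pressed it comes down 3.4 and is stopped by the buckle, pressing it with about 5 N. If the lever is pressed before the strap is over the buckle, the foot is too low to pass over it.
- cam_lever (a joint): Cam lever, rad: 0 = raised (50 degrees above level), 0.873 = fully down, level, at its stop; starts at 0 to 0.17. It turns about a level pin 57 above the table on the stud axis and always points the opposite way from the strap nose (strap over the buckle: to the jig's +y, past the base plate). Friction keeps it where it is left; pushing it down takes about 3 N at the grip.
- lever_grip (a point): Centre of the upper face of the red plastic lever grip, 68 from the pin. The grip is 54 long (41 to 95 from the pin), 20 wide and 13 thick; its upper face is 6.5 above the line through the pin; fully down it is 64 above the table.
- black_buckle_1: Bystander: black buckle, 62x43x11. Origin at the centre of its underside.
- black_buckle_2: Bystander: black buckle, 62x43x11. Origin at the centre of its underside.
- web_roll: Bystander: navy roll of webbing, 74 across, 26 high. Origin at the centre of its underside.
- pin_tin: Bystander: round tin with red lid, 67 across, 31 high. Origin at the centre of its underside.
- red_bobbin: Bystander: small bobbin with red thread, 21 across, 11 high. Origin at the centre of its underside.
- seam_ripper: Bystander: blue seam ripper, 128 long, 13 wide, 12 high. Origin at the centre of its underside.
Things that resemble listed ones, but are neither listed nor needed, are in the scene too. Leave any blue or white look-alike of the green_buckle alone.

How it is judged:
By the outcome, as a careful person would: the job done as asked, in the order asked, and still so for the second after the job is handed in, with the robot touching nothing.
It also fails if it takes over 61 s, if anything falls off the work surface, if the arm or the gripper's body presses on something with over 40 N, if the wrist force passes 120 N, or if a joint passes its speed limit or range.

## Working session

There is one attempt and no reset: what is moved stays moved. The work goes in short steps, Python scripts to look and compute and a tool call to move; the robot and the scene stay as the last step left them, time stands still between calls to the robot, and variables do not carry over. Pictures are saved under pics/ and viewed, at most 10 in all, crops included, and the job is handed in when it is done.

Besides the shell and the picture viewer there is one more tool, called in YAML: its name, and indented under it one key for each argument. move_arm: Moves the arm, as the interface text tells. Its arguments: {"type":"object","properties":{"motion":{"type":"array"}},"required":["motion"]}

```bash
mkdir -p pics; cat > h.py <<'E'
import numpy as np,cv2
from bench import r
from scipy.spatial.transform import Rotation as R
def cam(n):
    c=r.camera(n); a=np.array(c["attitude"],float)
    c["R"]=a if a.shape==(3,3) else (R.from_euler('xyz',a).as_matrix() if a.size==3 else R.from_quat(a).as_matrix())
    return c
def save(c,n,box=None,s=1):
    f=c["frame"][:,:,::-1]
    if box: f=f[box[1]:box[3],box[0]:box[2]]
    cv2.imwrite("pics/"+n,cv2.resize(f,None,fx=s,fy=s,interpolation=cv2.INTER_CUBIC))
def ray(c,uv):
    p=cv2.undistortPoints(np.array(uv,float).reshape(-1,1,2),np.array(c["K"],float),np.array(c["D"],float))[:,0]
    return np.c_[p,np.ones(len(p))]
def atz(c,uv,z):
    d=ray(c,uv)@c["R"].T; e=np.array(c["eye"]); return e+d*((z-e[2])/d[:,2])[:,None]
def dep(c,uv):
    z=np.array([c["depth"][int(v),int(u)] for u,v in uv])
    return np.array(c["eye"])+(ray(c,uv)*z[:,None])@c["R"].T
def proj(c,P):
    rv,_=cv2.Rodrigues(c["R"].T); return cv2.projectPoints(np.array(P,float),rv,-c["R"].T@np.array(c["eye"],float),np.array(c["K"],float),np.array(c["D"],float))[0][:,0]
E
python3 - <<'E'
from h import *
for n in("scene","side","wrist"):
    c=cam(n);print(n,c["eye"],c["attitude"],c["K"][0][0]); save(c,n+"0.png",s=1.4)
print(r.state())
E
```

```text
scene [-0.12939712 -0.4223425   0.86349352] [-2.36122182 -0.02126815 -0.93542803] 502.3557533523312
side [ 0.29858141 -0.71182017  0.53394414] [-2.09659504 -0.00989106 -0.24229835] 427.5761264266343
wrist [0.57457085 0.08470675 0.37243049] [2.81196728e+00 2.35730130e-03 3.76321931e-04] 377.3820884157279
{'time': 0.15, 'joints': array([-1.50481857e-01,  2.07306291e-01,  1.54260171e+00,  3.55594235e-05,
        1.39351312e+00, -1.50484717e-01]), 'qd': array([ 0.00042943, -0.00318939, -0.00468075, -0.00089163,  0.00014327,
        0.00117914]), 'joint_efforts': array([ 5.23460058e-04, -3.83512866e+01, -2.92037880e+01, -1.78299792e-04,
        6.64118095e-03, -5.65601522e-05]), 'ee_pos': array([5.74421795e-01, 9.79765322e-05, 2.30357354e-01]), 'tool_rot': array([-3.13979010e+00, -3.08713613e-04,  1.57079261e+00]), 'ft_force': array([-0.99457288,  0.26089515, -0.31588144]), 'ft_torque': array([ 0.00411591, -0.03067101,  0.03205516]), 'gripper_force': 0.0, 'grip_width': 0.08565293966259861}
```

View pics/scene0.png

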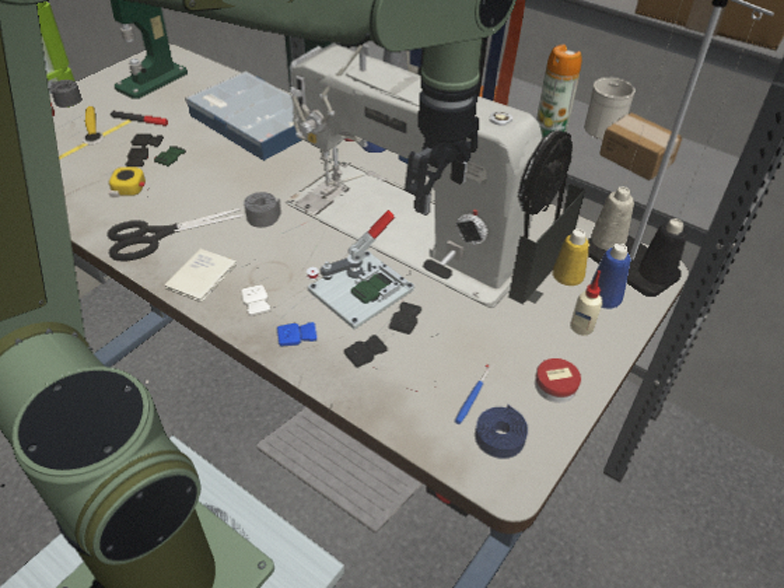

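View pics/side0.png

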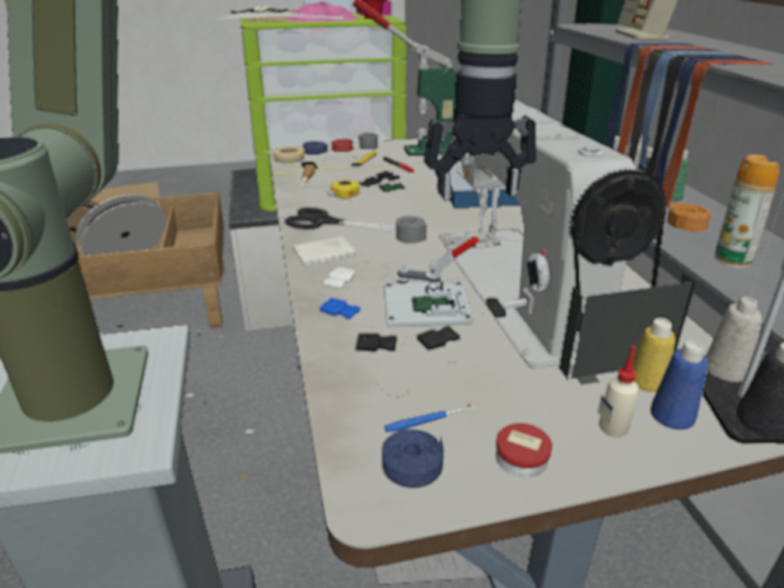

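The scene view (784 px wide) shows the jig at (362,287) with the green buckle in its channel at (375,288). In the side view the jig is at (428,302). Possible mix-ups: the white (255,300), blue (297,334) and black (405,317)/(365,350) buckles, plus another green buckle at (170,155) by the far black ones. I choose the one in the jig and will check it in a crop.

```bash
python3 - <<'E'
import cv2
a=cv2.imread("pics/scene0.png"); w=cv2.imread("pics/wrist0.png")
# from fullres
from h import *
c=cam("scene"); f=c["frame"][135:245,200:310,::-1]
cv2.imwrite("pics/crop1.png",cv2.resize(f,(600,600),interpolation=cv2.INTER_CUBIC))
E
```

```text
(no output)
```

View pics/wrist0.png

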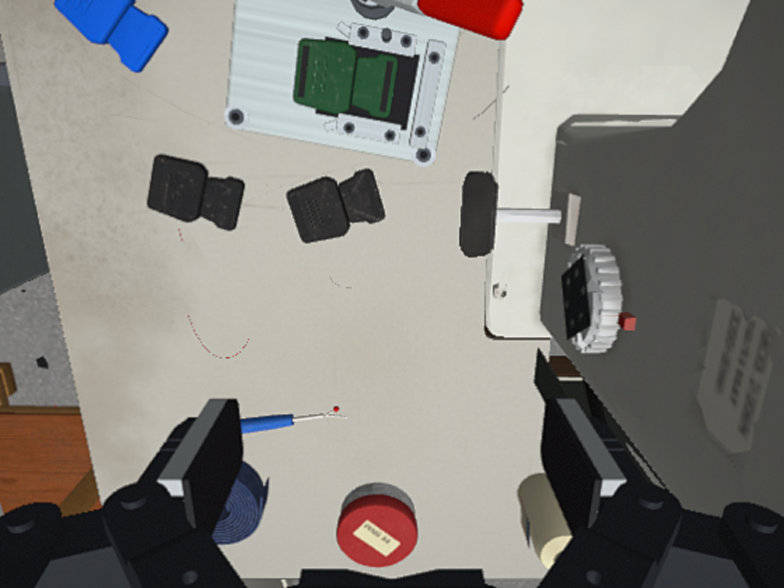

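View pics/crop1.png

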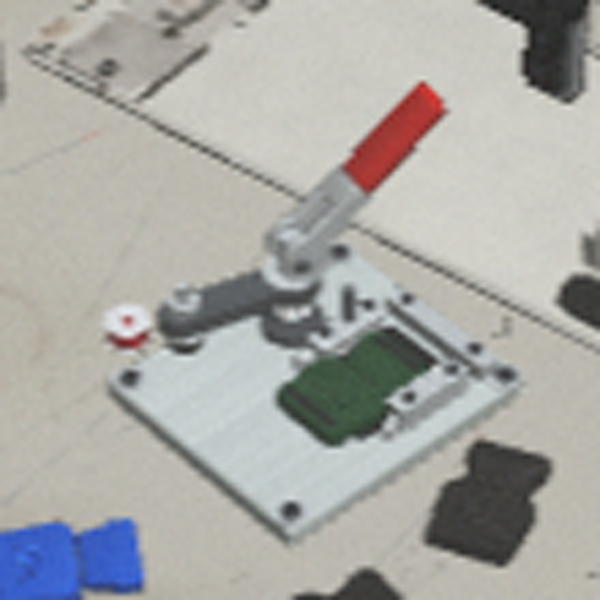

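The wrist picture shows the green buckle at (345,78) between the rails, with the end stop at (430,97), so jig +x is roughly world +x. The crop confirms the strap points to the left, with the red lever raised to its right and a red bobbin beyond the strap nose.

```bash
python3 - <<'E'
from h import *
w=cam("wrist"); s=cam("scene")
k=110/600
S=lambda L:[(200+u*k,135+v*k) for u,v in L]; W=lambda L:[(u/1.4,v/1.4) for u,v in L]
np.set_printoptions(precision=4,suppress=True)
sc=S([(108,380),(292,540),(525,382)]); a=atz(s,sc,.012)
b=atz(w,W([(225,125),(430,166)]),.012)
print("scene corners",a,"wrist",b)
for src,P,Q in(("s",a,[(-90,82),(-90,-42),(50,-42)]),("w",b,[(-90,-42),(50,-42)])):
    Q=np.array(Q)/1e3;P=P[:,:2];q=Q-Q.mean(0);p=P-P.mean(0)
    th=np.arctan2((q[:,0]*p[:,1]-q[:,1]*p[:,0]).sum(),(q*p).sum());M=np.array([[np.cos(th),-np.sin(th)],[np.sin(th),np.cos(th)]])
    t=P.mean(0)-M@Q.mean(0);print(src,"yaw",th,"t",t,"res mm",1e3*(P-(Q@M.T+t)))
tail=atz(w,W([(301,40),(294,108),(395,58),(391,115)]),.022)
print("tail corners",tail)
print("stop face top",atz(w,W([(423,42),(405,128)]),.022))
print("nose nut scene dep",dep(s,S([(183,297),(185,318),(428,100),(395,130),(275,275)])))
E
```

```text
scene corners [[0.4871 0.1958 0.012 ]
 [0.4622 0.0719 0.012 ]
 [0.5987 0.049  0.012 ]] wrist [[0.4656 0.0783 0.012 ]
 [0.5999 0.052  0.012 ]]
s yaw -0.1880346230209364 t [0.5587 0.0982] res mm [[ 1.4807  0.3135]
 [-0.2295 -1.8103]
 [-1.2512  1.4968]]
w yaw -0.19277837246450105 t [0.5604 0.1026] res mm [[ 1.5391 -0.3004]
 [-1.5391  0.3004]]
tail corners [[0.5195 0.1275 0.022 ]
 [0.513  0.0885 0.022 ]
 [0.5764 0.1174 0.022 ]
 [0.5739 0.0843 0.022 ]]
stop face top [[0.5933 0.1263 0.022 ]
 [0.5828 0.0765 0.022 ]]
nose nut scene dep [[0.5168 0.1753 0.0518]
 [0.5134 0.1717 0.0439]
 [0.62   0.1208 0.1224]
 [0.6061 0.1279 0.1112]
 [0.5579 0.1574 0.0451]]
```

move_arm:
  motion:
    - [0, 0, 0.03, 0.4, -0.5, 0.1, 1]
    - [0, 0, 0.06, 0.8, -0.82, 0.4, 1]
    - [0, 0, 0.06, 1, -0.82, 0.8, 1]
    - [0, 0, 0.06, 1, -0.82, 1, 1]
    - [0, 0, 0.06, 1, -0.82, 1, 1]
    - [0, 0, 0.06, 1, -0.82, 1, 1]

```text
time: 1.05
ee_pos: [0.494, 0.0998, 0.1323]
tool_rot: [3.14, -0.0, 1.382]
ft_force: [0.5, 0.4, -0.5]
grip_width: -0.0
gripper_force: 0.0
```

```bash
python3 - <<'E'
from h import *
w=cam("wrist"); save(w,"w1.png",s=1.4)
np.set_printoptions(precision=4,suppress=True)
print(w["eye"],w["attitude"],r.state()["ee_pos"],r.state()["tool_rot"],r.state()["grip_width"])
E
```

```text
[0.5093 0.183  0.2745] [ 2.812  -0.0016 -0.1885] [0.4943 0.0998 0.1327] [ 3.139  -0.0005  1.3818] 1.731278185412233e-05
```

View pics/w1.png

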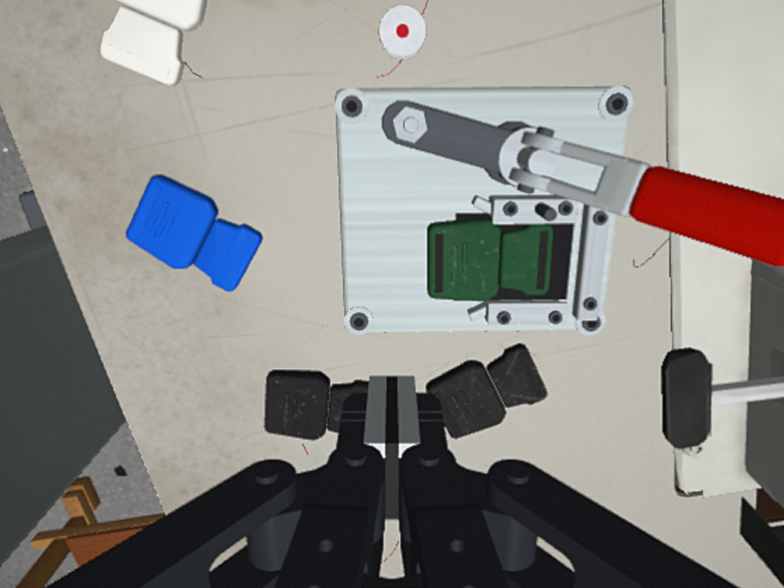

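The wrist image now has the jig square: plate corners at (336,88), (632,86), (345,333), (606,331); buckle tail edge at x≈428; stop at x≈575; strap nose nut at (411,125); bobbin at (402,30), well off the plate.

```bash
cat >> h.py <<'E'
def fit(P,Q):
    P=P[:,:2];q=Q-Q.mean(0);p=P-P.mean(0)
    th=np.arctan2((q[:,0]*p[:,1]-q[:,1]*p[:,0]).sum(),(q*p).sum());M=np.array([[np.cos(th),-np.sin(th)],[np.sin(th),np.cos(th)]])
    t=P.mean(0)-M@Q.mean(0); return th,M,t,1e3*(P-(Q@M.T+t))
E
python3 - <<'E'
from h import *
np.set_printoptions(precision=4,suppress=True)
w=cam("wrist");W=lambda L:[(u/1.4,v/1.4) for u,v in L]
Q=np.array([(-90,82),(50,82),(-90,-42),(50,-42)])/1e3
P=atz(w,W([(336,88),(632,86),(345,333),(606,331)]),.012)
th,M,t,res=fit(P,Q);print(th,t,res)
J=lambda P:1e3*np.c_[(P[:,:2]-t)@M,P[:,2]]
print("tail",J(atz(w,W([(428,228),(428,295)]),.022)),"stop",J(atz(w,W([(573,260)]),.022)))
print("nose",J(atz(w,W([(411,125)]),.059)),"depth",J(dep(w,W([(411,125),(470,140),(465,260)]))))
print("hub",J(atz(w,W([(515,150)]),.045)))
# tip: depth around finger tips
print("tips",J(dep(w,W([(372,380),(410,380),(391,385)]))))
print("TCP",J(np.array([r.state()["ee_pos"]])))
E
```

```text
-0.17615354996812416 [0.5608 0.1028] [[ 0.629  -0.0958]
 [-1.4514 -0.2571]
 [-0.0442  0.6645]
 [ 0.8666 -0.3116]]
tail [[-46.6748  17.51    22.    ]
 [-46.3359 -16.8569  22.    ]] stop [[25.4798  0.543  22.    ]]
nose [[-56.2944  65.986   59.    ]] depth [[-56.2842  65.9811  58.7312]
 [-30.7924  59.3604  43.2279]
 [-28.246    1.3237  22.3842]]
hub [[-11.9153  55.1745  45.    ]]
tips [[-70.6313  -2.8555 138.0606]
 [-59.6505  -2.5047 139.0045]
 [-65.1268  -2.481  141.8783]]
TCP [[-64.8471 -14.6379 132.7816]]
```

move_arm:
  motion:
    - [0, 0, 0, 0.15, 0, 0.3, 1]
    - [0, 0, 0, 0.15, 0, 0.8, 1]
    - [0, 0, 0, 0.15, 0, 0.9, 1]
    - [0, 0, 0, 0.15, 0, 0.9, 1]

```text
time: 1.65
ee_pos: [0.4962, 0.1145, 0.0418]
tool_rot: [3.142, -0.0, 1.382]
ft_force: [0.7, -0.3, -0.5]
grip_width: -0.0001
gripper_force: 0.0
```

move_arm:
  motion:
    - [0, 0, 0, 0, 0, 0.2, 1]
    - [0, 0, 0, 0, 0, 0.27, 1]
    - [0, 0, 0, 0, 0.03, 0.27, 1]
    - [0, 0, 0, 0, 0.07, 0.27, 1]
    - [0, 0, 0, 0, 0.1, 0.27, 1]
    - [0, 0, 0, 0, 0.13, 0.27, 1]
    - [0, 0, 0, 0, 0.16, 0.27, 1]
    - [0, 0, 0, 0, 0.19, 0.27, 1]
    - [0, 0, 0, 0, 0.21, 0.27, 1]
    - [0, 0, 0, 0, 0.23, 0.27, 1]
    - [0, 0, 0, 0, 0.23, 0.27, 1]

```text
time: 3.02
ee_pos: [0.5182, 0.1107, 0.015]
tool_rot: [-3.14, -0.0, 1.382]
ft_force: [-2.9, 0.7, 6.5]
grip_width: 0.0002
gripper_force: 2.6
```

```bash
python3 - <<'E'
from h import *
w=cam("wrist"); save(w,"w2.png",s=1.4); print(r.state()["ee_pos"],r.state()["ft_force"])
E
```

```text
[0.51816281 0.11070623 0.01500745] [-3.35439654  0.79924269  6.67527553]
```

View pics/w2.png

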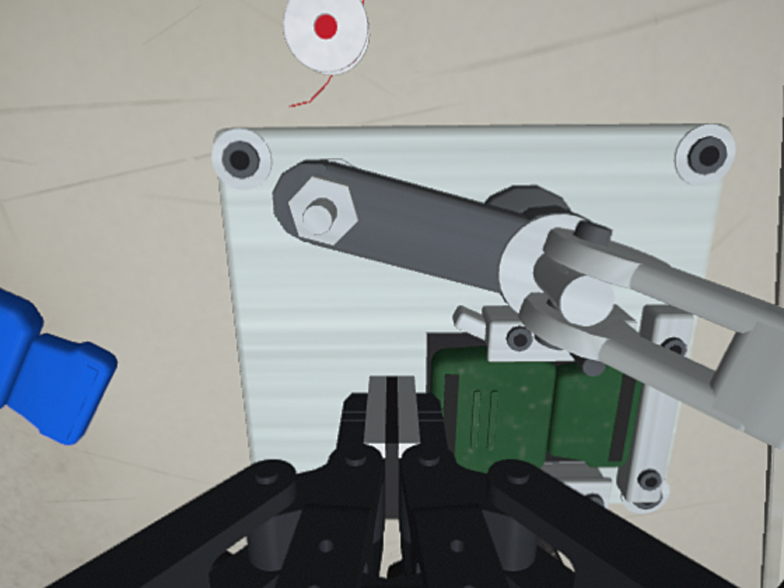

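The buckle tail is now at x≈435 against the finger, and its front at x≈638 is almost on the stop. There is 6.5 N upward at the tip, so I'll raise it slightly and finish the push gently.

move_arm:
  motion:
    - [0, 0, 0, 0, 0, -0.02, 1]
    - [0, 0, 0, 0, 0.01, -0.02, 1]
    - [0, 0, 0, 0, 0.02, -0.02, 1]
    - [0, 0, 0, 0, 0.02, -0.02, 1]

```text
time: 3.58
ee_pos: [0.5183, 0.11, 0.0153]
tool_rot: [-3.137, 0.001, 1.382]
ft_force: [-6.0, 0.8, 1.2]
grip_width: -0.0002
gripper_force: 2.5
```

move_arm:
  motion:
    - [0, 0, 0, 0, 0.01, -0.01, 1]
    - [0, 0, 0, 0, 0.03, -0.01, 1]
    - [0, 0, 0, 0, 0.03, -0.01, 1]

```text
time: 3.95
ee_pos: [0.5186, 0.1096, 0.0154]
tool_rot: [-3.131, 0.002, 1.382]
ft_force: [-8.7, 0.8, 2.2]
grip_width: 0.0001
gripper_force: 4.6
```

```bash
python3 - <<'E'
from h import *
w=cam("wrist"); save(w,"w3.png",(250,180,560-60,400),3.0); print(r.state()["ee_pos"],r.state()["ft_force"])
E
```

```text
[0.5185683  0.10961069 0.01536543] [-9.21118122e+00 -4.25240286e-03  1.73985243e+00]
```

View pics/w3.png

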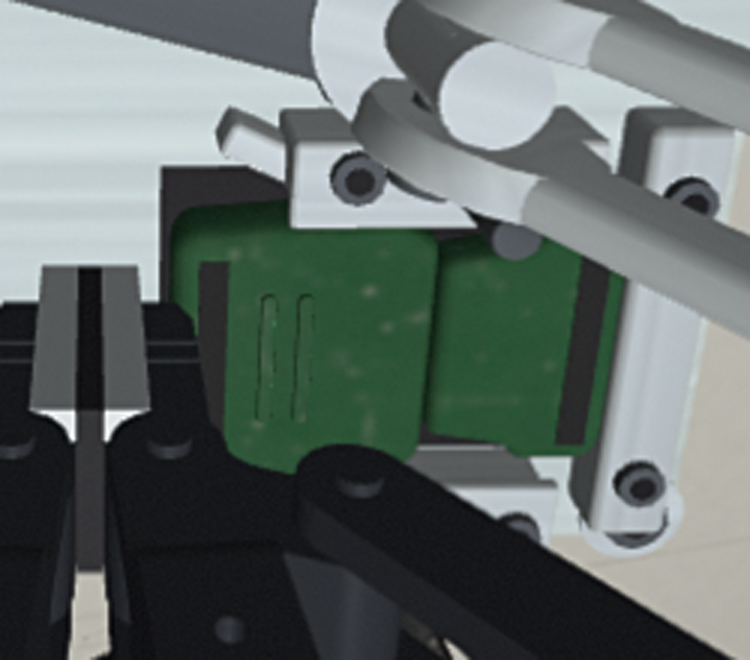

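Front edge (x≈617 top, 585 bottom in the crop) is flush and parallel with the stop face: the buckle is home, with 9 N resisting and no further motion. Next I back off, and take the gripper's width profile from the depth image before working near the strap nut.

move_arm:
  motion:
    - [0, 0, 0, 0, -0.1, 0, 1]
    - [0, 0, 0, 0, -0.2, -0.3, 1]
    - [0, 0, 0, 0, -0.2, -0.7, 1]
    - [0, 0, 0, 0, -0.2, -0.7, 1]

```text
time: 4.5
ee_pos: [0.5084, 0.1135, 0.0917]
tool_rot: [3.13, -0.003, 1.382]
ft_force: [0.5, 0.5, 0.0]
grip_width: 0.0
gripper_force: 0.0
```

```bash
python3 - <<'E'
from h import *
np.set_printoptions(precision=4,suppress=True)
w=cam("wrist"); s=r.state(); T=R.from_euler('xyz',s["tool_rot"]).as_matrix()
vv,uu=np.mgrid[0:420:2,0:560:2]; uv=np.c_[uu.ravel(),vv.ravel()]; d=w["depth"][uv[:,1],uv[:,0]]; uv=uv[d>0]
L=(dep(w,uv)-s["ee_pos"])@T*1e3
L=L[(abs(L[:,0])<45)&(abs(L[:,1])<80)]
for z in range(0,-110,-8):
    q=L[(L[:,2]<=z+4)&(L[:,2]>z-4)&(L[:,0]<30)]
    if len(q): print(z,len(q),"y",q[:,1].min().round(),q[:,1].max().round(),"x",q[:,0].min().round(),q[:,0].max().round())
# jig fit via buckle / strap
th=-.18;M=R.from_euler('z',th).as_matrix()[:2,:2];t=np.array([.5608,.1028])
print("TCP",1e3*(s["ee_pos"][:2]-t)@M,s["ee_pos"],s["tool_rot"],s["ft_force"])
piv=np.array([-6,52.])
for a in [1.84,1.7,1.55,1.4,1.2,1.0,.8,.6,.4,.2,.1,0]:
    dd=np.array([-np.sin(a),-np.cos(a)]);n=np.array([-np.cos(a),np.sin(a)])
    print(a,(piv+(44+4*np.sin(a))*dd+(9+12*abs(n[0])+11*abs(n[1]))*n).round(1))
E
```

```text
0 2 y -2.0 1.0 x 12.0 12.0
-8 107 y -11.0 14.0 x 8.0 14.0
-16 178 y -12.0 15.0 x 8.0 14.0
-24 216 y -12.0 15.0 x 8.0 13.0
-32 222 y -12.0 15.0 x 8.0 13.0
-40 299 y -17.0 20.0 x -9.0 15.0
-48 792 y -32.0 34.0 x -10.0 16.0
-56 2031 y -39.0 41.0 x -10.0 16.0
-64 1209 y -45.0 47.0 x -8.0 19.0
-72 1908 y -51.0 53.0 x 4.0 20.0
-80 1477 y -55.0 57.0 x 10.0 20.0
-88 38 y -16.0 18.0 x 19.0 20.0
TCP [-55.3106   0.6431] [0.5065 0.1133 0.0897] [ 3.1344 -0.0017  1.3823] [-0.1129  0.459   0.3927]
1.84 [-46.1  86.7]
1.7 [-50.8  79.5]
1.55 [-54.4  71.2]
1.4 [-57.   65.4]
1.2 [-59.   56.7]
1.0 [-59.2  47.2]
0.8 [-57.2  37.5]
0.6 [-52.8  28. ]
0.4 [-46.2  19.5]
0.2 [-37.4  12.7]
0.1 [-32.4  10. ]
0 [-27.   8.]
```

move_arm:
  motion:
    - [0, 0, 0, 0.5, 0.06, 0, 1]
    - [0, 0, 0, 0.965, 0.11, 0, 1]
    - [0, 0, 0, 0.965, 0.11, 0.3, 1]
    - [0, 0, 0, 0.965, 0.11, 0.6, 1]
    - [0, 0, 0, 0.965, 0.11, 0.6, 1]
    - [0, 0, 0, 0.965, 0.11, 0.6, 1]

```text
time: 5.3
ee_pos: [0.5329, 0.2059, 0.0274]
tool_rot: [3.141, -0.0, 1.382]
ft_force: [-0.2, 0.2, 0.5]
grip_width: 0.0001
gripper_force: 0.0
```

move_arm:
  motion:
    - [0, 0, 0, -0.1, -0.02, 0, 1]
    - [0, 0, 0, -0.18, -0.07, 0, 1]
    - [0, 0, 0, -0.26, -0.105, 0, 1]
    - [0, 0, 0, -0.32, -0.13, 0, 1]
    - [0, 0, 0, -0.4, -0.15, 0, 1]
    - [0, 0, 0, -0.5, -0.15, 0, 1]
    - [0, 0, 0, -0.6, -0.13, 0, 1]
    - [0, 0, 0, -0.69, -0.09, 0, 1]
    - [0, 0, 0, -0.775, -0.02, 0, 1]
    - [0, 0, 0, -0.81, 0.02, 0, 1]
    - [0, 0, 0, -0.845, 0.065, 0, 1]
    - [0, 0, 0, -0.87, 0.115, 0, 1]
    - [0, 0, 0, -0.87, 0.115, 0, 1]

```text
time: 6.92
ee_pos: [0.5281, 0.118, 0.0273]
tool_rot: [3.141, 0.0, 1.382]
ft_force: [0.1, 0.6, 1.0]
grip_width: -0.0
gripper_force: 0.0
```

```bash
python3 - <<'E'
from h import *
w=cam("wrist"); save(w,"w4.png",s=1.2); s=r.state(); 
th=-.18;M=R.from_euler('z',th).as_matrix()[:2,:2];t=np.array([.5608,.1028])
print("TCP",1e3*(s["ee_pos"][:2]-t)@M,s["ee_pos"],s["ft_force"])
E
```

```text
TCP [-35.13723427   9.25463926] [0.52788731 0.11819572 0.02733471] [-0.99320171 -0.01055482 -0.84367882]
```

View pics/w4.png

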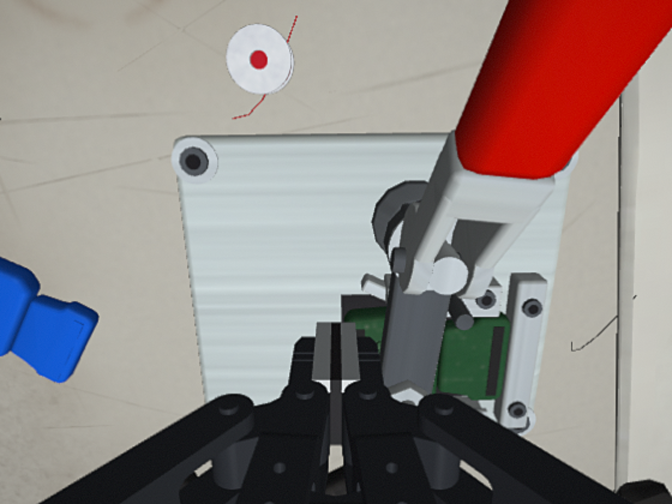

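The strap has swung over the buckle, with its bar at (415,330) next to the stop pin at (460,310). I'll push on to the stop and watch the force.

move_arm:
  motion:
    - [0, 0, 0, -0.01, 0.03, 0, 1]
    - [0, 0, 0, -0.02, 0.06, 0, 1]
    - [0, 0, 0, -0.02, 0.08, 0, 1]
    - [0, 0, 0, -0.02, 0.08, 0, 1]

```text
time: 7.48
ee_pos: [0.5335, 0.1151, 0.027]
tool_rot: [-3.138, 0.0, 1.382]
ft_force: [-4.2, 1.0, 3.7]
grip_width: 0.0
gripper_force: 2.6
```

move_arm:
  motion:
    - [0, 0, 0, 0, 0.02, 0, 1]
    - [0, 0, 0, 0, 0.03, 0, 1]
    - [0, 0, 0, 0, 0.03, 0, 1]

```text
time: 7.85
ee_pos: [0.5338, 0.1149, 0.0268]
tool_rot: [-3.132, 0.001, 1.383]
ft_force: [-10.8, 1.8, 9.2]
grip_width: -0.0001
gripper_force: 5.6
```

move_arm:
  motion:
    - [0, 0, 0, 0, -0.1, 0, 1]
    - [0, 0, 0, 0, -0.25, -0.1, 1]
    - [0, 0, 0, 0, -0.4, -0.6, 1]
    - [0, 0, 0, -0.2, -0.4, -1, 1]
    - [0, 0, 0, -0.2, -0.4, -1, 1]
    - [0, 0, 0, -0.2, -0.4, -1, 1]

```text
time: 8.6
ee_pos: [0.495, 0.1021, 0.1271]
tool_rot: [3.141, -0.0, 1.382]
ft_force: [-0.5, 0.2, -0.4]
grip_width: -0.0
gripper_force: 0.0
```

```bash
python3 - <<'E'
from h import *
w=cam("wrist"); save(w,"w5.png",s=1.4); s=r.state(); 
print(s["ee_pos"],s["tool_rot"])
vv,uu=np.mgrid[0:420,0:560]; uv=np.c_[uu.ravel(),vv.ravel()]; d=w["depth"].ravel(); uv=uv[d>0]
th=-.18;M=R.from_euler('z',th).as_matrix()[:2,:2];t=np.array([.5608,.1028])
P=dep(w,uv); J=1e3*np.c_[(P[:,:2]-t)@M,P[:,2]]
q=J[(J[:,2]>41)&(J[:,2]<48)&(J[:,1]<36)&(J[:,1]>-14)&(abs(J[:,0]+6)<40)]
for y in range(-12,36,6):
    k=q[abs(q[:,1]-y)<1.5]
    if len(k): print(y,len(k),k[:,0].min().round(1),np.median(k[:,0]).round(1),k[:,0].max().round(1))
b=np.array([c for c in w["frame"].reshape(-1,3)])[d>0].astype(int)
g=(b[:,1]>b[:,0]*1.3)&(b[:,1]>b[:,2]*1.2)&(abs(J[:,2]-21)<6)&(abs(J[:,0])<60)&(abs(J[:,1])<40)
print("green x",np.percentile(J[g,0],[1,99]),"y",np.percentile(J[g,1],[1,99]))
rd=(b[:,0]>120)&(b[:,1]<60)&(J[:,2]>60)
print("red lever jig", np.percentile(J[rd],[1,50,99],axis=0))
near=P[(P[:,2]>.08)&(np.hypot(P[:,0]-.576,P[:,1]-.23)<.12)&(uv[:,1]<300)]
print("tall stuff near lever",np.percentile(near,[0,50,100],axis=0) if len(near) else 0)
E
```

```text
[0.49423202 0.10219129 0.12621697] [-3.14008826e+00  3.16697429e-04  1.38217907e+00]
-12 12 -10.5 -7.7 -4.1
-6 38 -15.4 -13.0 0.9
0 38 -16.1 -13.8 1.8
6 123 -16.0 -8.5 1.6
12 140 -16.1 -7.4 2.1
18 141 -16.2 -7.6 1.3
24 148 -16.2 -7.0 6.8
30 173 -16.0 -5.8 7.8
green x [-31.99100379  28.8891352 ] y [-19.95295923  18.47819402]
red lever jig [[-16.20295357  80.90487682  90.19264307]
 [ -8.37769496  92.30921903 100.84880815]
 [  0.72256813 101.16616195 109.70984984]]
tall stuff near lever [[0.55679149 0.1685415  0.08001912]
 [0.5672309  0.1912039  0.09651483]
 [0.58022927 0.20671729 0.11087385]]
```

View pics/w5.png

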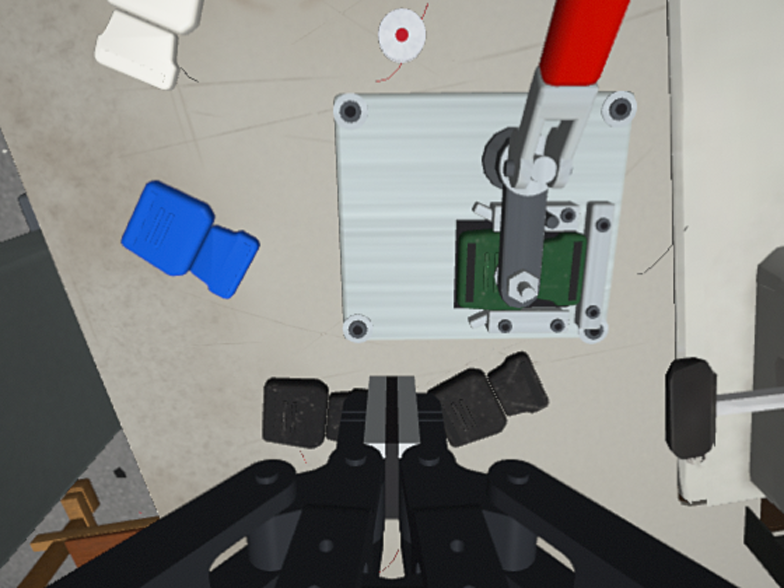

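Strap bar edges are at x −16…+2 for every y, so it lies square at its stop. The buckle spans −32…+29, which is home given the ~1 mm frame offset. Before pressing the lever (grip at (590,45)), I check for obstacles round the press position.

```bash
python3 - <<'E'
from h import *
np.set_printoptions(precision=3,suppress=True)
for n in("scene","side"):
    w=cam(n); vv,uu=np.mgrid[0:420,0:560]; uv=np.c_[uu.ravel(),vv.ravel()]; uv=uv[w["depth"].ravel()>0]
    P=dep(w,uv); h=np.hypot(P[:,0]-.576,P[:,1]-.22)
    for lo,hi in((.05,.1),(.1,.16),(.16,.22),(.22,.3),(.3,.45)):
        q=P[(P[:,2]>lo)&(P[:,2]<hi)&(P[:,0]>.6)&(P[:,0]<.85)&(P[:,1]>.12)&(P[:,1]<.34)]
        if len(q): k=np.hypot(q[:,0]-.576,q[:,1]-.22); print(n,lo,len(q),"xmin",q[:,0].min(),"closest",q[k.argmin()],k.min())
E
```

```text
scene 0.1 34 xmin 0.6770225558421774 closest [0.682 0.324 0.158] 0.14857391746205859
scene 0.16 433 xmin 0.6419371597066805 closest [0.681 0.198 0.214] 0.10674300624126479
scene 0.22 1366 xmin 0.6754060602784899 closest [0.68  0.201 0.246] 0.10561742965741816
side 0.1 182 xmin 0.6797303130327723 closest [0.683 0.299 0.155] 0.13345365292812844
side 0.16 669 xmin 0.6427659364618374 closest [0.679 0.24  0.217] 0.10468765267685799
side 0.22 1888 xmin 0.669614063485878 closest [0.679 0.225 0.239] 0.10324073105659576
side 0.3 127 xmin 0.7003703126008083 closest [0.7   0.274 0.305] 0.13561576338984024
```

move_arm:
  motion:
    - [0, 0, 0, 0, 0.1, -0.4, 1]
    - [0, 0, 0, 0.4, 0.4, -0.4, 1]
    - [0, 0, 0, 0.8, 0.58, -0.4, 1]
    - [0, 0, 0, 0.985, 0.58, -0.4, 1]
    - [0, 0, 0, 0.985, 0.58, -0.2, 1]
    - [0, 0, 0, 0.985, 0.58, -0.1, 1]
    - [0, 0, 0, 0.985, 0.58, -0.1, 1]

```text
time: 9.62
ee_pos: [0.5686, 0.1875, 0.1354]
tool_rot: [-3.138, 0.002, 1.382]
ft_force: [0.6, 0.2, 0.6]
grip_width: -0.0002
gripper_force: 0.0
```

```bash
python3 - <<'E'
from h import *
s=r.state();th=-.18;M=R.from_euler('z',th).as_matrix()[:2,:2];t=np.array([.5608,.1028])
print("TCP",1e3*(s["ee_pos"][:2]-t)@M,s["ee_pos"],s["ft_force"])
E
```

```text
TCP [-7.52972569 84.71680841] [0.56855874 0.18749614 0.13538909] [0.61265222 0.22400157 0.59862495]
```

move_arm:
  motion:
    - [0, 0, 0, 0.01, 0, 0.07, 1]
    - [0, 0, 0, 0.01, 0, 0.14, 1]
    - [0, 0, 0, 0.07, 0, 0.19, 1]
    - [0, 0, 0, 0.12, 0, 0.24, 1]
    - [0, 0, 0, 0.16, 0, 0.29, 1]
    - [0, 0, 0, 0.2, 0, 0.34, 1]
    - [0, 0, 0, 0.24, 0, 0.4, 1]
    - [0, 0, 0, 0.275, 0, 0.46, 1]
    - [0, 0, 0, 0.3, 0, 0.52, 1]
    - [0, 0, 0, 0.32, 0, 0.58, 1]
    - [0, 0, 0, 0.33, 0, 0.63, 1]
    - [0, 0, 0, 0.34, 0, 0.68, 1]
    - [0, 0, 0, 0.34, 0, 0.68, 1]

```text
time: 11.25
ee_pos: [0.5762, 0.2211, 0.0685]
tool_rot: [-3.14, 0.001, 1.382]
ft_force: [0.3, -0.3, 0.6]
grip_width: 0.0004
gripper_force: 0.0
```

move_arm:
  motion:
    - [0, 0, 0, 0, 0, 0.02, 1]
    - [0, 0, 0, 0, 0, 0.04, 1]
    - [0, 0, 0, 0, 0, 0.05, 1]
    - [0, 0, 0, 0, 0, 0.05, 1]

```text
time: 11.75
ee_pos: [0.5766, 0.2214, 0.0641]
tool_rot: [-3.141, 0.0, 1.382]
ft_force: [0.2, 0.8, 1.0]
grip_width: 0.0001
gripper_force: 0.6
```

move_arm:
  motion:
    - [0, 0, 0, 0, 0, 0.02, 1]
    - [0, 0, 0, 0, 0, 0.04, 1]
    - [0, 0, 0, 0, 0, 0.04, 1]
    - [0, 0, 0, 0, 0, 0.04, 1]

```text
time: 12.25
ee_pos: [0.5778, 0.2216, 0.0622]
tool_rot: [3.139, -0.001, 1.382]
ft_force: [-1.8, 0.2, 9.2]
grip_width: 0.0003
gripper_force: 4.6
```

move_arm:
  motion:
    - [0, 0, 0, 0, 0, 0.02, 1]
    - [0, 0, 0, 0, 0, 0.04, 1]
    - [0, 0, 0, 0, 0, 0.04, 1]

```text
time: 12.62
ee_pos: [0.5801, 0.2215, 0.061]
tool_rot: [3.135, -0.001, 1.382]
ft_force: [-4.2, -2.7, 18.3]
grip_width: 0.0
gripper_force: 8.8
```

move_arm:
  motion:
    - [0, 0, 0, 0, 0, -0.3, 1]
    - [0, 0, 0, 0, 0, -0.8, 1]
    - [0, 0, 0, -0.5, -0.4, -1, 1]
    - [0, 0, 0, -1, -0.8, -1, 1]
    - [0, 0, 0, -1, -0.8, -1, 1]
    - [0, 0, 0, -1, -0.8, -1, 1]

```text
time: 13.38
ee_pos: [0.4797, 0.1379, 0.1564]
tool_rot: [3.14, -0.0, 1.381]
ft_force: [-0.5, 0.0, 0.4]
grip_width: -0.0001
gripper_force: 0.0
```

```bash
python3 - <<'E'
from h import *
w=cam("wrist"); save(w,"w6.png",s=1.4); s=r.state(); 
print(s["ee_pos"],s["time"])
d=w["depth"].ravel(); vv,uu=np.mgrid[0:420,0:560]; uv=np.c_[uu.ravel(),vv.ravel()]; uv=uv[d>0]
th=-.18;M=R.from_euler('z',th).as_matrix()[:2,:2];t=np.array([.5608,.1028])
P=dep(w,uv); J=1e3*np.c_[(P[:,:2]-t)@M,P[:,2]]
b=w["frame"].reshape(-1,3)[d>0].astype(int)
g=(b[:,1]>b[:,0]*1.3)&(b[:,1]>b[:,2]*1.2)&(abs(J[:,2]-21)<6)&(abs(J[:,0])<60)&(abs(J[:,1])<40)
print("green x",np.percentile(J[g,0],[1,99]),"y",np.percentile(J[g,1],[1,99]))
rd=(b[:,0]>120)&(b[:,1]<60)&(J[:,2]>40)
print("red lever jig", np.percentile(J[rd],[1,25,50,75,99],axis=0).round(1))
q=J[(J[:,2]>36)&(J[:,2]<46)&(J[:,1]<36)&(J[:,1]>-14)&(abs(J[:,0]+6)<40)]
for y in range(-12,36,8):
    k=q[abs(q[:,1]-y)<1.5]
    if len(k): print(y,k[:,0].min().round(1),k[:,0].max().round(1),np.median(k[:,2]))
E
```

```text
[0.48066742 0.13834097 0.15673411] 13.425
green x [-31.96583199  28.88880666] y [-20.05789092  18.51480852]
red lever jig [[-13.5  95.8  60. ]
 [ -9.4 108.4  62. ]
 [ -5.1 121.5  62.7]
 [ -0.7 133.6  63.3]
 [  4.3 145.2  64.6]]
-12 -12.1 -5.6 40.77566865697909
-4 -18.6 -1.0 41.823670900540506
4 -18.5 -0.6 41.90786267545982
12 -18.0 -0.1 41.23166200200335
20 -17.9 -0.2 41.19864027605902
28 -17.6 8.0 41.390236931754615
```

View pics/w6.png

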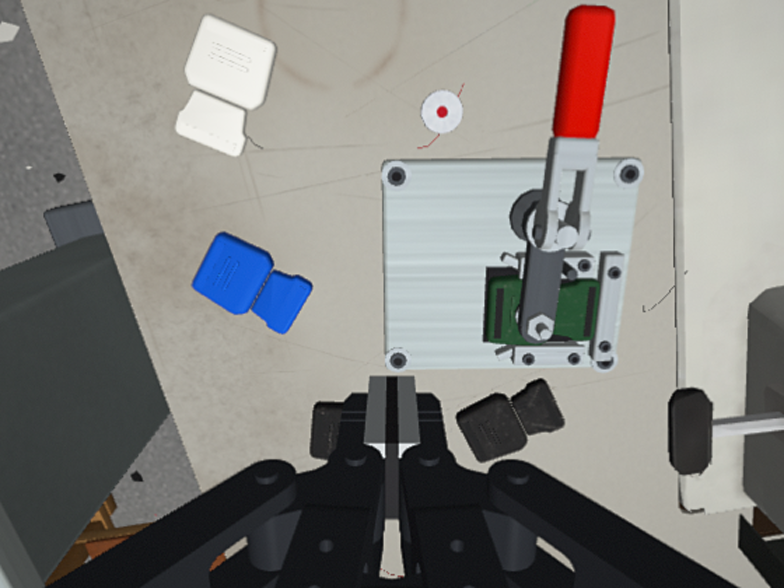

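The lever reads level (grip face z ≈ 62–64) with the buckle unmoved. But the bar at the nose shifted from −16…+2 to −18.5…−1, so pressing slipped the strap about 0.04 rad off its stop. I'll push it back against the stop with the finger.

move_arm:
  motion:
    - [0, 0, 0, -0.13, 0.38, 0.3, 1]
    - [0, 0, 0, -0.13, 0.38, 0.8, 1]
    - [0, 0, 0, -0.13, 0.38, 0.95, 1]
    - [0, 0, 0, -0.13, 0.38, 0.95, 1]

```text
time: 13.92
ee_pos: [0.5139, 0.1188, 0.0602]
tool_rot: [-3.139, 0.001, 1.383]
ft_force: [-0.0, -1.4, 0.3]
grip_width: 0.0001
gripper_force: 0.0
```

move_arm:
  motion:
    - [0, 0, 0, 0, 0, 0.2, 1]
    - [0, 0, 0, 0, 0, 0.32, 1]
    - [0, 0, 0, 0, 0.06, 0.32, 1]
    - [0, 0, 0, 0, 0.12, 0.32, 1]
    - [0, 0, 0, 0, 0.15, 0.32, 1]
    - [0, 0, 0, 0, 0.17, 0.32, 1]
    - [0, 0, 0, 0, 0.18, 0.32, 1]
    - [0, 0, 0, 0, 0.19, 0.32, 1]
    - [0, 0, 0, 0, 0.19, 0.32, 1]

```text
time: 15.05
ee_pos: [0.5318, 0.1148, 0.029]
tool_rot: [-3.139, 0.0, 1.382]
ft_force: [-4.3, -0.7, 3.7]
grip_width: -0.0001
gripper_force: 2.5
```

move_arm:
  motion:
    - [0, 0, 0, 0, 0.01, 0, 1]
    - [0, 0, 0, 0, 0.02, 0, 1]
    - [0, 0, 0, 0, 0.03, 0, 1]
    - [0, 0, 0, 0, 0.03, 0, 1]

```text
time: 15.55
ee_pos: [0.5335, 0.1142, 0.0288]
tool_rot: [-3.136, 0.001, 1.383]
ft_force: [-8.3, 1.0, 5.5]
grip_width: 0.0001
gripper_force: 4.2
```

move_arm:
  motion:
    - [0, 0, 0, 0, 0.01, 0, 1]
    - [0, 0, 0, 0, 0.02, 0, 1]
    - [0, 0, 0, 0, 0.02, 0, 1]

```text
time: 15.92
ee_pos: [0.5337, 0.1141, 0.0286]
tool_rot: [-3.133, 0.002, 1.383]
ft_force: [-12.3, 0.7, 9.7]
grip_width: 0.0005
gripper_force: 6.2
```

At the same stop position as before (x 0.5337). Back off and check, including the lever.

move_arm:
  motion:
    - [0, 0, 0, 0, -0.1, 0, 1]
    - [0, 0, 0, 0, -0.25, -0.1, 1]
    - [0, 0, 0, 0.1, -0.4, -0.6, 1]
    - [0, 0, 0, 0.1, -0.5, -1, 1]
    - [0, 0, 0, 0.1, -0.5, -1, 1]

```text
time: 16.55
ee_pos: [0.4945, 0.1335, 0.1336]
tool_rot: [3.13, -0.003, 1.383]
ft_force: [0.3, 0.4, 0.5]
grip_width: -0.0001
gripper_force: 0.0
```

move_arm:
  motion:
    - [0, 0, 0, 0.1, 0, -0.3, 1]
    - [0, 0, 0, 0.1, 0, -0.3, 1]
    - [0, 0, 0, 0.1, 0, -0.3, 1]

```text
time: 16.92
ee_pos: [0.4921, 0.1425, 0.1579]
tool_rot: [-3.141, 0.001, 1.382]
ft_force: [-0.7, 0.8, -0.2]
grip_width: 0.0001
gripper_force: 0.0
```

```bash
python3 - <<'E'
from h import *
w=cam("wrist"); s=r.state(); print(s["ee_pos"],s["time"],s["ft_force"])
d=w["depth"].ravel(); vv,uu=np.mgrid[0:420,0:560]; uv=np.c_[uu.ravel(),vv.ravel()]; uv=uv[d>0]
th=-.18;M=R.from_euler('z',th).as_matrix()[:2,:2];t=np.array([.5608,.1028])
P=dep(w,uv); J=1e3*np.c_[(P[:,:2]-t)@M,P[:,2]]
b=w["frame"].reshape(-1,3)[d>0].astype(int)
g=(b[:,1]>b[:,0]*1.3)&(b[:,1]>b[:,2]*1.2)&(abs(J[:,2]-21)<6)&(abs(J[:,0])<60)&(abs(J[:,1])<40)
print("green x",np.percentile(J[g,0],[1,99]),"y",np.percentile(J[g,1],[1,99]))
rd=(b[:,0]>120)&(b[:,1]<60)&(J[:,2]>40)
print("red lever jig", np.percentile(J[rd],[1,25,50,75,99],axis=0).round(1))
for y in (100,120,140):
    k=J[rd&(abs(J[:,1]-y)<2)&(J[:,2]>60)]; print("lever",y,len(k),np.median(k,axis=0).round(1))
q=J[(J[:,2]>36)&(J[:,2]<46)&(J[:,1]<36)&(J[:,1]>-14)&(abs(J[:,0]+6)<40)]
for y in range(-12,36,8):
    k=q[abs(q[:,1]-y)<1.5]
    if len(k): print(y,k[:,0].min().round(1),k[:,0].max().round(1),np.median(k[:,2]))
E
```

```text
[0.49170463 0.14241404 0.15758083] 16.975 [-0.60315022 -0.03287355 -0.36452946]
green x [-31.95236779  29.0132206 ] y [-20.0758052   18.56888399]
red lever jig [[-16.4  95.5  59.7]
 [-12.6 108.9  62. ]
 [ -8.3 121.8  62.7]
 [ -3.9 133.7  63.3]
 [  1.1 145.4  64.7]]
lever 100 183 [ -7.8 100.2  62.7]
lever 120 207 [ -8.4 120.1  62.9]
lever 140 235 [ -8.3 140.   62.7]
-12 -9.1 -4.9 41.375463202740214
-4 -15.9 1.6 41.28855662380765
4 -16.1 1.8 41.68029745990215
12 -16.2 1.9 41.339516485246364
20 -16.2 1.6 41.357798125359444
28 -16.2 7.8 41.619738175956044
```

```bash
python3 -c "
from bench import r
print(r.hand_in())"
```

```text
the job is handed in; nothing more can be done
None
```

The buckle is home against the end stop, the strap is over it at its stop and the lever is down level and locked, handed in at about 17 s; pressing the lever had slipped the strap about 0.04 rad off its stop, so I pushed it back with the lever already down.

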